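# Shift the stock feeder's gear lever into the slow slot

### The arm

A 6-joint arm with a two-finger parallel gripper is mounted at the origin on the work surface. World frame = base frame: x ahead of the robot, y to its left, z up, the work surface at z = 0. Lengths are in m, angles in rad, forces in N, time in s.
With the tool pointing down it reaches from about 0.4 to 0.825 m from the base axis. Payload 7 kg.
Tool frame: the origin (TCP) lies midway between the tips of the shut fingers; the grasp point (between the pads) lies 19 mm behind it; z points along the fingers, y is the line along which they close (so a half turn about z gives the same grasp; the last joint's range is limited). The gripper opens to 88 mm and grips with 3 to 60 N. Pads are 19 mm wide; open, the fingers measure 130 mm over their backs; the gripper's body (78 mm by 193 mm) begins 47 mm behind the grasp point.
Start: joints at [-1.053, 0.359, 0.012, 0, -1.224, -0.288], TCP at [0.154, -0.657, 0.191] pointing down, gripper open.
Joint ranges: [-3.07, 3.07], [-1.43, 2.12], [-1.02, 1.25], [-3.03, 1.67], [-3.05, -0], [-3.03, 3.03]. Speed limits (rad/s): [2.39, 2.39, 3.01, 3.14, 3.14, 3.14].

### API

Orientations are given as [roll, pitch, yaw] about the fixed x, y, z axes, in that order (R = Rz(yaw) Ry(pitch) Rx(roll)).
In Python, from bench import bot, grab_frame, calibration, order gives the robot as it stands. The module is installed in compiled form; this text tells all that it offers.
- The arm moves only by the tool send_rows, never from a script. Its arguments are lists of equal length, an entry for each row: "offset": the shift along the tool's x, y, z in mm, a list of three; "twist": the turn, a rotation vector about the tool's x, y, z in degrees, a list of three; "fingers": the finger opening in mm, from 0 to 87.6. In form: {"offset": [[x, y, z], ...], "twist": [[ax, ay, az], ...], "fingers": [fingers, ...]}. A call has 1 to 20 rows; each row shifts and turns the commanded pose from where the row before left it, along the tool's axes as they then stand; what a row does not reach is not made up. A row lasts 1/8 s, in which the tool goes at most 62.5 mm and 10.7 degrees, less where a joint would pass 70% of its speed; a pose out of reach is approached as far as the arm can. A call is refused whole if a number of a shift passes 62.5 or a number of a turn 10.7, either way. A call with a gripper value outside its range is refused whole. The fingers move at their own pace and stop on an object; "grip_force" is the grip in N (left out, the last holds). Time passes only in rows, so rows that do not move let the fingers close. It gives the time, the measured TCP pose, the force, the opening and the grip force at its end, in the units of the state.
- bot.observe(): the state, without advancing time (a new reading comes with each control period).
- grab_frame(name): name is "scene" or "top" or "wrist"; returns (picture, depth): 480x640x3 uint8, blue, green, red; 480x640 float32, m along the optical axis (not along the pixel's ray), 0 where there is no reading.
- calibration(name): a dict with "fovy" (degrees; the focal length in pixels is half the picture's height over the tangent of half this angle, whatever the lens; pixels are square), "cx", "cy" (the principal point, pixels), "R" (3x3) and "t" (3): a world point X has camera coordinates R X + t; the wrist camera has in their place "hand_eye" (4x4, takes a point from camera to tool coordinates, whose origin is the TCP and whose axes are the flange's). Camera axes: x right, y down, z forward; pixel columns grow to the right and rows downward; lengths in m; the calibration is good to about 2 mm. A picture is of the moment at which its call begins: read the wrist's pose just before it. calibration takes no time and is no camera call.
- order.finish_job(): hands the job in; it is judged then, once.
The state is a dict: "time_s": time; "q": joint angles; "joint_velocities": joint speeds; "effort": joint torques, N m; "position": TCP position; "tcp_rot": TCP orientation; "ft_force": force on the tool from outside, world axes, zero at the start; "moment": the same for the moment, N m; "finger_gap": opening from 0.0 (shut) to 1.0 (fully open); "grip_force": force on a finger pad.
Only numpy, scipy, OpenCV 4.12 (cv2) and the standard library are available. Lean on these libraries where they do the work, as an engineer would, in place of code of your own. Each camera call takes 0.05 s, during which the arm holds its last target. There are 200 camera calls.

### The job

The next board needs the slow feed: push the ball-knobbed gear lever on top of the stock feeder out of its slot, across through neutral, and fully home into the slot diagonally opposite - the one on the robot's side of the gate, in the column farther from the motor - and take your hand away. Only push it with the fingertips or the outside of the fingers, never with the knob between them, do not run it into either of the other two slots on the way, and leave the clamp, bottle and other things lying about where they are.

Things in the scene. Friction and masses are not known exactly. Their poses are not given: they have to be found in the camera images.
- feeder: three-roller power feeder bolted to the bench (fixed). Origin: on the bench under the middle of its grey housing (130 x 460 mm, top 162 mm up). y runs along it towards the motor end, -x is the robot's side (turned at most 0.35 rad), z up. Gearbox 150 x 140 mm at y = -70, top 200 mm up. Board under the rollers 140 x 680 x 30 mm. Pillar 50 mm thick at x = 240, y = 100, 238 mm high.
- motor_top (a point): top of the feeder's finned motor, 253 mm above the bench, at its middle, y = 157 mm from the feeder's origin. The motor lies along y from y = 58 to 278 mm, 98 mm thick at its black fan cowl (top 258 mm). The black switch box is beside it at x = 41 to 91, y = 107 to 193, top 240 mm.
- gate_centre (a point): middle of the gate plate's top face on the gearbox, 207 mm above the bench, at neutral; axes as the feeder's. Steel plate 116 x 106 mm with an H-shaped opening: two columns along x at y = +17 (motor column) and y = -17 mm, 15 mm wide, reaching x = -27 to +27, make four speed slots; the cross channel at x = 0 (neutral), 18 mm wide, joins them. The lands' corners are rounded.
- lever_knob (a point): centre of the black ball knob, 34 mm thick, on the lever's 10 mm steel stem (16 mm collar under the ball). Its pivot is 140 mm below it, 73 mm below the plate's top. The knob's centre is about 67 mm above the plate when upright, 55 to 60 mm when home in a slot. From the gate centre it stands about 33 mm along y in a column and 41 mm along x when fully home.
- feed_lever (a joint): lever's swing across the machine, rad: 0 neutral, positive towards the robot's side (feeder's -x), negative to the far side. Fully home is about +0.30 or -0.30, where the slot's end stops it. It starts in the far slot of the motor column, at -0.29 to -0.18. The lever stays where it is left (no click); moving it takes about 3 N at the knob.
- lever_cross (a joint): lever's swing along the machine, rad: -0.24 in the motor column, +0.24 in the column farther from the motor (each with about 0.035 of play); 0 is the middle of neutral. Free to move only when feed_lever is within about +-0.06 of 0; same stiffness.
- glue_bottle: white glue bottle, 58 mm thick, 180 mm tall, standing on the bench on the robot's side of the feeder; origin under its base
- tape_measure: tape measure, 68 x 66 x 34 mm, on the bench on the robot's side; origin under its middle
- clamp_a: bar clamp 340 mm long, 27 mm high, lying on the bench on the robot's side towards the motor end; jaws towards the feeder; origin under the middle of its movable jaw
- spanner: small spanner, 115 mm long, lying on the feeder's housing beside the gearbox, away from the motor; origin under its middle
- offcut: wood offcut 55 x 90 x 35 mm lying on the board, beyond the end of the housing away from the motor; origin under its middle
- block_plane: small block plane, 50 x 155 mm, 51 mm high at the top of its rear cap, on the bench between the bottle and the tape measure; origin under its middle

How it is judged:
By the outcome, as a careful person would: the job done as asked, in the order asked, and still so for the second after the job is handed in, with the robot touching nothing.
It also fails if it takes over 72 s, if anything falls off the work surface, if the arm or the gripper's body presses on something with over 40 N, if the wrist force passes 120 N, or if a joint passes its speed limit or range.

## Working session

There is one attempt and no reset: what is moved stays moved. The work goes in short steps, Python scripts to look and compute and a tool call to move; the robot and the scene stay as the last step left them, time stands still between calls to the robot, and variables do not carry over. Pictures are saved under pics/ and viewed, at most 10 in all, crops included, and the job is handed in when it is done.

Besides the shell and the picture viewer there is one more tool, called by a JSON object that holds its "fn" and its "kwargs". send_rows: Moves the arm, as the interface text tells. Its arguments: {"type":"object","properties":{"offset":{"type":"array"},"twist":{"type":"array"},"fingers":{"type":"array"},"grip_force":{"type":"number"}},"required":["offset","twist","fingers"]}

```bash
mkdir -p pics
cat > h.py <<'E'
import numpy as np, cv2
from bench import bot, grab_frame, calibration, order
def snap(name,fn):
    p,d=grab_frame(name); cv2.imwrite('pics/'+fn+'.png',p); np.save('pics/'+fn+'.npy',d); return p,d
def world(name,d,u,v,w=1):
    c=calibration(name); f=240/np.tan(np.radians(c['fovy'])/2)
    z=np.median(d[v-w:v+w+1,u-w:u+w+1])
    X=np.array([(u-c['cx'])/f*z,(v-c['cy'])/f*z,z])
    return np.array(c['R']).T@(X-np.array(c['t']))
E
python3 - <<'E'
from h import *
s=bot.observe(); print(s)
snap('scene','s1'); snap('top','t1')
for n in('scene','top'): print(calibration(n))
E
```

```text
{'time_s': 0.0, 'q': array([-1.05289548e+00,  3.59372594e-01,  1.10429419e-02, -3.57896833e-04,
       -1.22410075e+00, -2.88087214e-01]), 'joint_velocities': array([-0.00029447,  0.00091747,  0.00190883, -0.00186974,  0.00014427,
       -0.00012086]), 'effort': array([ 1.02368849e-03, -5.82727182e+01,  2.93052775e+01,  6.99730530e+00,
        6.86197905e-03, -2.02287520e-04]), 'position': array([ 0.15359438, -0.65671753,  0.19012366]), 'tcp_rot': array([ 3.13993032e+00, -1.41737408e-04, -2.91190079e+00]), 'ft_force': array([0.10162278, 0.33758877, 0.30346925]), 'moment': array([-0.00082045,  0.05291308, -0.01526105]), 'grip_force': 0.0, 'finger_gap': 0.9999595518878233}
{'fovy': 55.91205517909711, 'cx': 322.733051200222, 'cy': 238.2210227603326, 'R': array([[ 0.43200405,  0.90185177,  0.00599083],
       [ 0.69311099, -0.32774851, -0.64201096],
       [-0.57703523,  0.28150364, -0.76667206]]), 't': array([-0.2981816 , -0.22616319,  1.52952929])}
{'fovy': 45.201528092962064, 'cx': 305.1610724242104, 'cy': 228.46145546038466, 'R': array([[-1.34658994e-04, -9.99535353e-01,  3.04804890e-02],
       [-9.81964432e-01, -5.63064603e-03, -1.88981880e-01],
       [ 1.89065695e-01, -2.99562042e-02, -9.81507406e-01]]), 't': array([0.04502351, 0.57326977, 1.20274812])}
```

View pics/s1.png

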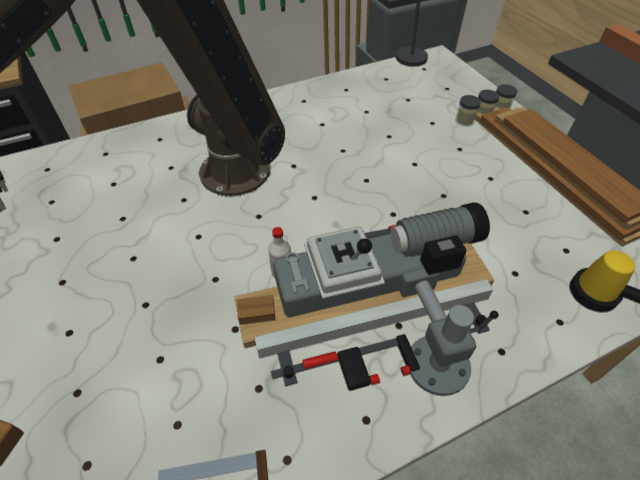

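View pics/t1.png

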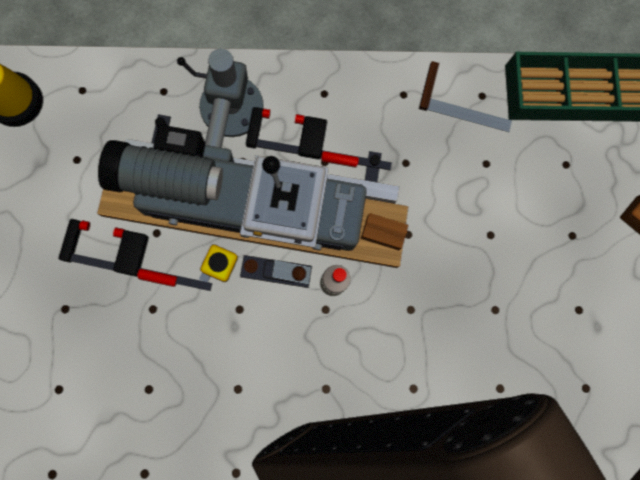

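```bash
cat >> h.py <<'E'
def cloud(name,d):
    c=calibration(name); f=240/np.tan(np.radians(c['fovy'])/2)
    v,u=np.mgrid[:480,:640]
    X=np.stack([(u-c['cx'])/f*d,(v-c['cy'])/f*d,d],-1)
    return (X-np.array(c['t']))@np.array(c['R'])
E
python3 - <<'E'
from h import *
for n,f in(('top','t1'),('scene','s1')):
    d=np.load(f'pics/{f}.npy'); W=cloud(n,d)
    print(n,[np.round(world(n,d,*p),3) for p in ([(284,195),(304,195),(258,195),(272,162),(180,170)] if n=='top' else [(365,246),(335,250),(440,230)])])
    # plate
    m=(abs(W[...,2]-.205)<.012); box=np.zeros_like(m)
    if n=='top': box[145:250,235:335]=1
    else: box[225:300,300:390]=1
    m&=box; P=W[m]; print('z med',np.median(P[:,2]),len(P))
    for lo,hi in((.19,.2035),(.2035,.212)):
        Q=P[(P[:,2]>lo)&(P[:,2]<hi)]
        if len(Q)>50: print(lo,cv2.minAreaRect(Q[:,:2].astype(np.float32)))
    k=box&(W[...,2]>.235)&(W[...,2]<.3); K=W[k]; print('knob',len(K),K.min(0),K.max(0))
    # sphere fit
    from scipy.optimize import least_squares
    r=least_squares(lambda c:np.linalg.norm(K-c,axis=1)-.017,K.mean(0)-[0,0,.01],loss='soft_l1',f_scale=.002); print('sphere',r.x,np.abs(r.fun).mean())
p=cv2.imread('pics/t1.png')[140:260,90:420]; cv2.imwrite('pics/c1.png',cv2.resize(p,(792,288),interpolation=2))
p=cv2.imread('pics/t1.png')[145:250,230:335]; cv2.imwrite('pics/c2.png',cv2.resize(p,(600,600),interpolation=2))
E
```

```text
top [array([0.61 , 0.092, 0.203]), array([0.609, 0.054, 0.208]), array([0.608, 0.142, 0.209]), array([0.652, 0.114, 0.282]), array([0.643, 0.284, 0.254])]
z med 0.20446209291561607 4988
0.19 ((0.6079597473144531, 0.0910087302327156), (0.1399371325969696, 0.15030662715435028), 80.3953628540039)
0.2035 ((0.6066713929176331, 0.08994719386100769), (0.1313828080892563, 0.14311963319778442), 80.50460052490234)
knob 292 [0.63479931 0.0993584  0.23515812] [0.66584144 0.1325173  0.28496675]
sphere [0.65177093 0.11567409 0.2647366 ] 0.001682738402234045
scene [array([0.661, 0.112, 0.278]), array([0.59 , 0.079, 0.201]), array([0.672, 0.306, 0.246])]
z med 0.20435407800422134 2864
0.19 ((0.6079131960868835, 0.09023336321115494), (0.13997462391853333, 0.15110009908676147), 80.26219940185547)
0.2035 ((0.6100238561630249, 0.09156213700771332), (0.12258245795965195, 0.13434571027755737), 81.19564056396484)
knob 200 [0.63882311 0.09888907 0.23532606] [0.66983143 0.13312304 0.28372314]
sphere [0.65066443 0.11593361 0.26441523] 0.0014266375559272874
```

View pics/c2.png

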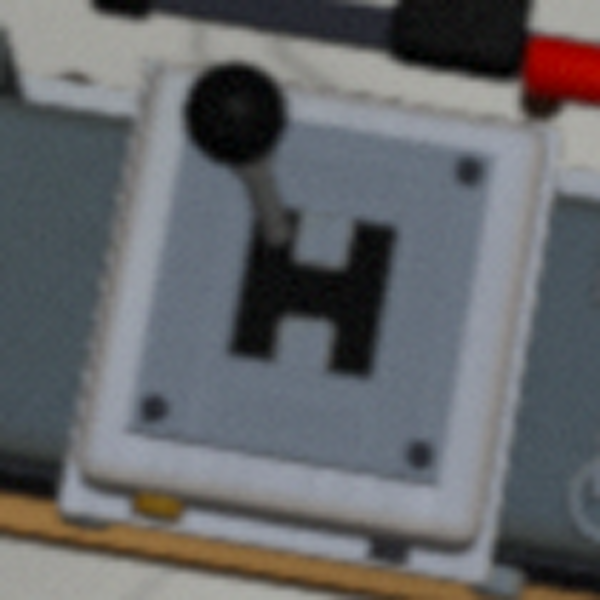

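The lever knob is in the far slot of the motor column at about (0.651, 0.116, 0.265). The gate centre is at about (0.608, 0.0905), crop pixel (314,292), and the feeder yaw is about -9.6°. I'll go up, turn to the feeder's axes and travel over with the fingers shut.

{"fn": "send_rows", "kwargs": {"offset": [[0,0,-45],[0,0,-45],[0,0,-45],[0,0,-45],[-20,42,0],[-20,42,0],[-20,42,0],[-20,42,0],[-20,42,0],[-20,42,0],[-20,42,0],[-20,42,0],[-20,42,0],[-20,42,0],[-20,42,0],[-20,42,0],[-20,42,0],[-20,42,0],[-20,42,0],[-20,42,0]], "twist": [[0,0,5.7],[0,0,5.7],[0,0,5.7],[0,0,5.6],[0,0,0],[0,0,0],[0,0,0],[0,0,0],[0,0,0],[0,0,0],[0,0,0],[0,0,0],[0,0,0],[0,0,0],[0,0,0],[0,0,0],[0,0,0],[0,0,0],[0,0,0],[0,0,0]], "fingers": [0,0,0,0,0,0,0,0,0,0,0,0,0,0,0,0,0,0,0,0], "grip_force": 10}}

```text
time_s: 2.6
position: [0.5811, -0.0461, 0.3708]
tcp_rot: [-3.142, -0.0, 2.975]
ft_force: [0.6, -1.2, -0.0]
finger_gap: 0.007
grip_force: 0.0
```

{"fn": "send_rows", "kwargs": {"offset": [[-20,43,0],[-20,43,0],[-20,43,0],[-23,44,0],[0,0,0],[0,0,0],[0,0,0]], "twist": [[0,0,0],[0,0,0],[0,0,0],[0,0,0],[0,0,0],[0,0,0],[0,0,0]], "fingers": [0,0,0,0,0,0,0]}}

```text
time_s: 3.48
position: [0.6908, 0.1085, 0.3717]
tcp_rot: [3.141, 0.001, 2.975]
ft_force: [0.1, -0.0, -0.2]
finger_gap: 0.008
grip_force: 0.0
```

```bash
cat >> h.py <<'E'
G=np.array([.608,.0905,.207]); a=-.167
F=np.array([[np.cos(a),np.sin(a),0],[-np.sin(a),np.cos(a),0],[0,0,1]])
def st(): 
    s=bot.observe(); print('t',s['time_s'],'tcp rel gate mm',np.round(F@(s['position']-G)*1000,1),'rpy',s['tcp_rot'],'F',np.round(F@s['ft_force'],1),'gap',s['finger_gap'])
    return s
def wcloud(d):
    c=calibration('wrist'); s=bot.observe(); from scipy.spatial.transform import Rotation as R
    f=240/np.tan(np.radians(c['fovy'])/2); v,u=np.mgrid[:480,:640]
    X=np.stack([(u-c['cx'])/f*d,(v-c['cy'])/f*d,d],-1); H=np.array(c['hand_eye'])
    T=X@H[:3,:3].T+H[:3,3]; return T@R.from_euler('xyz',s['tcp_rot']).as_matrix().T+s['position']
E
python3 - <<'E'
from h import *
st(); print(np.round(calibration('wrist')['hand_eye'],3)); p,d=snap('wrist','w1')
E
```

```text
t 3.475 tcp rel gate mm [ 78.6  31.5 164.7] rpy [3.14131953e+00 6.89570010e-04 2.97452906e+00] F [ 0.1 -0.  -0.2] gap 0.007758125079890108
[[-0.    -0.956 -0.293  0.079]
 [ 1.    -0.001  0.002  0.   ]
 [-0.002 -0.293  0.956 -0.193]
 [ 0.     0.     0.     1.   ]]
```

View pics/w1.png

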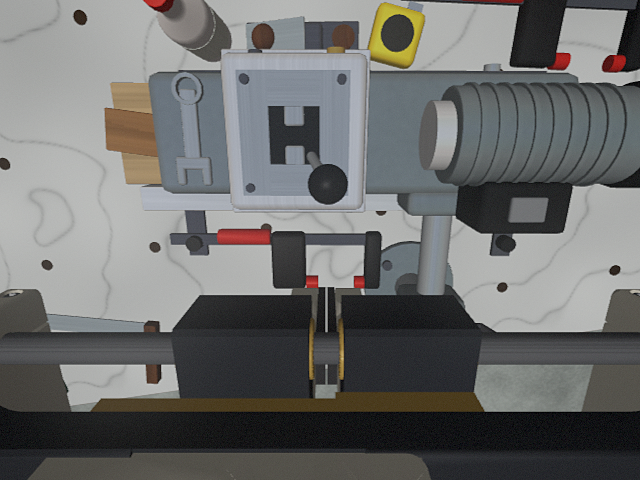

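The wrist view is square with the feeder. The H centre is at about (295,135) and the knob at (327,184). I'll refine both from here.

Run:
```python
from h import *
from scipy.optimize import least_squares
d=np.load('pics/w1.npy'); W=(wcloud(d)-G)@F.T*1000; Z=W[...,2]
K=W[155:212,300:355][(Z[155:212,300:355]>38)&(Z[155:212,300:355]<90)]
r=least_squares(lambda c:np.linalg.norm(K-c,axis=1)-17,K.mean(0)-[0,0,10],loss='soft_l1',f_scale=2); print('knob',r.x,len(K))
print('plate z',np.median(Z[90:100,260:330]))
# H hole: project dark pixels to plate plane
one=(wcloud(np.ones_like(d))-G)@F.T*1000; two=(wcloud(2*np.ones_like(d))-G)@F.T*1000
zp=np.median(Z[90:100,260:330]); t=((zp-one[...,2])/(two-one)[...,2])[...,None]; P=one+t*(two-one)
g=cv2.cvtColor(cv2.imread('pics/w1.png'),cv2.COLOR_BGR2GRAY)
m=np.zeros_like(g,bool); m[100:170,262:330]=g[100:170,262:330]<70
n,l,s,c=cv2.connectedComponentsWithStats(m.astype(np.uint8)); i=1+s[1:,4].argmax(); print(s[i])
Q=P[l==i]; print('H extents', Q.min(0),Q.max(0),np.percentile(Q,[1,99],axis=0))
```

```text
knob [39.17782176 32.94114907 56.60777434] 1283
plate z -0.8633595750244111
[ 268  106   51   58 1981]
H extents [-26.58944964 -22.52351157  -0.86335958] [25.98045118 24.80888364 -0.86335958] [[-26.5747698  -22.09462089  -0.86335958]
 [ 25.20337926  24.68164689  -0.86335958]]
```

{"fn": "send_rows", "kwargs": {"offset": [[0,0,30],[0,0,30],[0,0,30],[0,0,28],[0,0,0],[0,0,0],[6,0,0],[6,0,0],[5,0,0],[5,0,0],[5,0,0],[5,0,0],[5,0,0],[5,0,0],[3,0,0],[0,0,0],[0,0,0],[0,0,0]], "twist": [[0,0,0],[0,0,0],[0,0,0],[0,0,0],[0,0,0],[0,0,0],[0,0,0],[0,0,0],[0,0,0],[0,0,0],[0,0,0],[0,0,0],[0,0,0],[0,0,0],[0,0,0],[0,0,0],[0,0,0],[0,0,0]], "fingers": [0,0,0,0,0,0,0,0,0,0,0,0,0,0,0,0,0,0]}}

```text
time_s: 5.78
position: [0.6468, 0.1168, 0.253]
tcp_rot: [-3.142, -0.0, 2.975]
ft_force: [-0.4, 0.1, 0.8]
finger_gap: 0.007
grip_force: 0.0
```

```bash
cat >> h.py <<'E'
def knob(name,d,r=60,c0=None):
    from scipy.optimize import least_squares
    C=wcloud(d) if name=='wrist' else cloud(name,d); W=(C-G)@F.T*1000
    im=grab_frame.last if hasattr(grab_frame,'last') else None
    return W
def kn(name,fn,guess):
    from scipy.optimize import least_squares
    p,d=snap(name,fn); W=((wcloud(d) if name=='wrist' else cloud(name,d))-G)@F.T*1000
    m=(np.linalg.norm(W-np.array(guess),axis=-1)<28)&(p.max(-1)<75)&(W[...,2]>38)
    K=W[m]; 
    if len(K)<20: print(name,'few',len(K)); return
    r=least_squares(lambda c:np.linalg.norm(K-c,axis=1)-17,guess,loss='soft_l1',f_scale=2); print(name,'knob',np.round(r.x,1),len(K),np.abs(r.fun).mean())
E
python3 - <<'E'
from h import *
s=st(); x=s and (F@(s['position']-G)*1000)[0]-26.5
for n in('wrist','top','scene'): kn(n,n+'2',[x,32,65])
p=cv2.imread('pics/scene2.png')[180:320,270:450]; p=cv2.resize(p,(540,420),interpolation=2)
cv2.imwrite('pics/c3.png',p)
E
```

```text
t 5.775 tcp rel gate mm [33.9 32.3 46. ] rpy [-3.14151377e+00 -9.36746657e-05  2.97505073e+00] F [-0.4 -0.   0.8] gap 0.006617887441335639
wrist knob [12.9 32.9 70.9] 1166 2.4362719118539036
top few 18
scene few 1
```

View pics/c3.png

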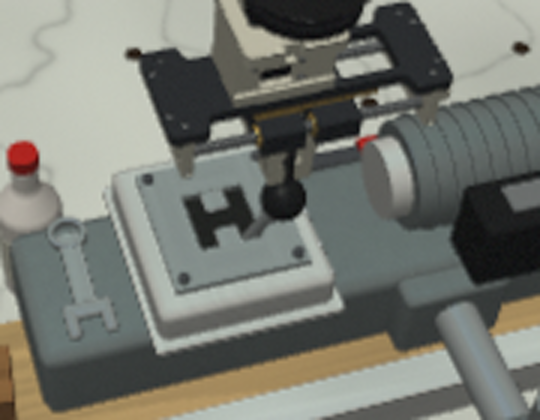

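View pics/wrist2.png

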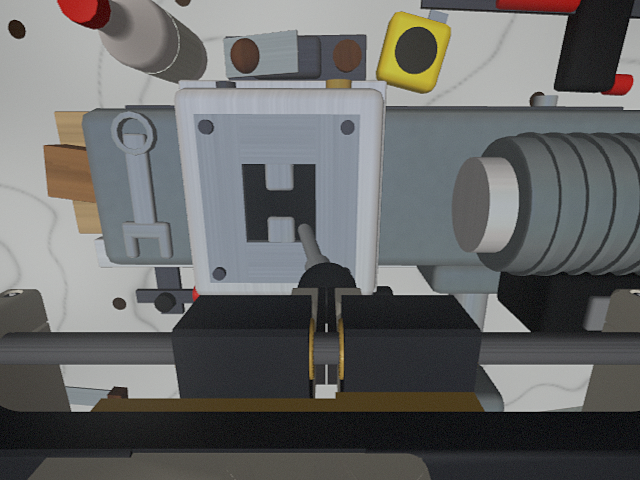

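The knob is still at scene pixel (364,246), so it has not moved, yet the finger should have met it. I'll check where the fingertips really are.

Run:
```python
from h import *
st()
d=np.load('pics/scene2.npy'); W=(cloud('scene',d)-G)@F.T*1000
for u,v in [(300,160),(303,172),(275,165),(290,160),(283,185),(283,198),(283,210),(260,128),(335,120)]:
    x,y=270+u//3,180+v//3; print('scene',(u,v),np.round(W[y,x]))
d=np.load('pics/wrist2.npy'); W=(wcloud(d)-G)@F.T*1000
for u,v in [(327,268),(327,278),(327,288),(310,268),(345,268),(300,300),(350,300),(322,310),(334,310),(250,350)]: print('wrist',(u,v),np.round(W[v,u]))
p=cv2.imread('pics/wrist2.png')[210:330,250:400]; cv2.imwrite('pics/c4.png',cv2.resize(p,(750,600),interpolation=2))
```

```text
t 5.925 tcp rel gate mm [33.9 32.4 46. ] rpy [-3.14153806e+00 -8.83701813e-05  2.97512044e+00] F [-0.2 -0.3  0.4] gap 0.00644289340316669
scene (300, 160) [ 45.  40. 107.]
scene (303, 172) [45. 43. 93.]
scene (275, 165) [ 44.  20. 106.]
scene (290, 160) [ 45.  31. 109.]
scene (283, 185) [44. 29. 84.]
scene (283, 198) [49. 28. 73.]
scene (283, 210) [51. 28. 61.]
scene (260, 128) [ 63.  -1. 172.]
scene (335, 120) [ 70.  47. 172.]
wrist (327, 268) [23. 33. 61.]
wrist (327, 278) [26. 33. 68.]
wrist (327, 288) [25. 33. 82.]
wrist (310, 268) [24. 24. 57.]
wrist (345, 268) [46. 46.  1.]
wrist (300, 300) [ -3.  26. 153.]
wrist (350, 300) [ -4.  39. 154.]
wrist (322, 310) [ 26.  31. 104.]
wrist (334, 310) [ 25.  36. 104.]
wrist (250, 350) [  1.  16. 170.]
```

View pics/c4.png

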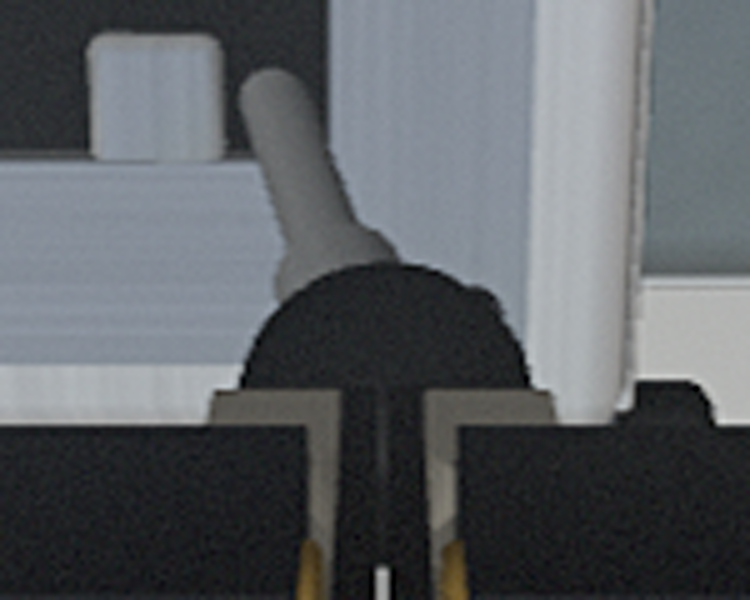

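Run:
```python
from h import *
d=np.load('pics/wrist2.npy'); W=(wcloud(d)-G)@F.T*1000
for u in (322,331,298,356):
  print('u',u)
  for v in range(272,304,3): print(v,np.round(W[v,u]),end=' ')
  print()
d=np.load('pics/scene2.npy'); W=(cloud('scene',d)-G)@F.T*1000
for u in (358,362,364,367,371):
  print('scene u',u,[tuple(np.round(W[v,u]).astype(int)) for v in range(228,256,2)])
print({k:v for k,v in calibration('wrist').items() if k!='hand_eye'})
```

```text
u 322
272 [24. 31. 64.] 275 [25. 31. 65.] 278 [26. 31. 67.] 281 [27. 31. 69.] 284 [28. 31. 70.] 287 [25. 31. 81.] 290 [25. 31. 85.] 293 [25. 31. 88.] 296 [25. 31. 91.] 299 [25. 31. 95.] 302 [25. 31. 98.] 
u 331
272 [24. 35. 63.] 275 [25. 35. 65.] 278 [26. 35. 67.] 281 [27. 35. 69.] 284 [29. 35. 69.] 287 [25. 35. 81.] 290 [25. 35. 84.] 293 [25. 35. 88.] 296 [25. 35. 92.] 299 [25. 35. 94.] 302 [26. 35. 96.] 
u 298
272 [-45.  32. 239.] 275 [52. 13. -0.] 278 [54. 13. -1.] 281 [56. 13. -0.] 284 [33. 17. 59.] 287 [34. 18. 62.] 290 [24. 20. 88.] 293 [24. 20. 91.] 296 [ -4.  25. 152.] 299 [ -4.  25. 154.] 302 [ -4.  25. 156.] 
u 356
272 [52. 55. -8.] 275 [54. 55. -7.] 278 [57. 55. -8.] 281 [60. 55. -8.] 284 [62. 56. -8.] 287 [64. 56. -7.] 290 [24. 47. 87.] 293 [24. 46. 91.] 296 [ -3.  41. 151.] 299 [ -4.  40. 155.] 302 [ -4.  40. 156.] 
scene u 358 [(np.int64(72), np.int64(0), np.int64(165)), (np.int64(72), np.int64(0), np.int64(159)), (np.int64(73), np.int64(0), np.int64(154)), (np.int64(41), np.int64(14), np.int64(107)), (np.int64(40), np.int64(16), np.int64(98)), (np.int64(39), np.int64(1
[... 2284 characters left out ...]
.int64(73), np.int64(27), np.int64(158)), (np.int64(45), np.int64(41), np.int64(116)), (np.int64(45), np.int64(42), np.int64(109)), (np.int64(46), np.int64(42), np.int64(103)), (np.int64(44), np.int64(44), np.int64(94)), (np.int64(46), np.int64(43), np.int64(90)), (np.int64(-51), np.int64(91), np.int64(-44)), (np.int64(-45), np.int64(89), np.int64(-44)), (np.int64(42), np.int64(47), np.int64(64)), (np.int64(45), np.int64(46), np.int64(62)), (np.int64(48), np.int64(45), np.int64(59)), (np.int64(4), np.int64(67), np.int64(-9)), (np.int64(10), np.int64(66), np.int64(-10)), (np.int64(18), np.int64(62), np.int64(-6))]
{'fovy': 68.14466405339014, 'cx': 325.98984837095355, 'cy': 244.34498316428335}
```

Both cameras put the real fingertips about 33 mm above the reported TCP: pads end at about z 79 mm above the gate and the metal at about 86. The fingers passed just above the ball without touching it. I'll back off, go deeper and repeat.

{"fn": "send_rows", "kwargs": {"offset": [[-15,0,0],[-15,0,0],[-15,0,0],[0,0,0],[0,0,0],[0,0,13],[0,0,13],[0,0,13],[0,0,0],[5,0,0],[5,0,0],[5,0,0],[5,0,0],[5,0,0],[0,0,0],[0,0,0]], "twist": [[0,0,0],[0,0,0],[0,0,0],[0,0,0],[0,0,0],[0,0,0],[0,0,0],[0,0,0],[0,0,0],[0,0,0],[0,0,0],[0,0,0],[0,0,0],[0,0,0],[0,0,0],[0,0,0]], "fingers": [0,0,0,0,0,0,0,0,0,0,0,0,0,0,0,0]}}

```text
time_s: 7.92
position: [0.6665, 0.1136, 0.214]
tcp_rot: [3.141, -0.0, 2.975]
ft_force: [3.7, 0.0, 2.3]
finger_gap: 0.004
grip_force: 1.9
```

Run:
```python
from h import *
s=st(); p,d=snap('wrist','w3'); W=(wcloud(d)-G)@F.T*1000
print([tuple(np.round(W[v,327]).astype(int)) for v in range(200,300,6)])
kn('wrist','w3b',[28,33,60])
cv2.imwrite('pics/c5.png',cv2.resize(p[150:330,210:440],(690,540)))
```

```text
t 7.925 tcp rel gate mm [53.8 32.5  7. ] rpy [ 3.14147278e+00 -3.52507086e-05  2.97526365e+00] F [3.6 0.7 2.3] gap 0.004175436751233706
[(np.int64(10), np.int64(33), np.int64(-1)), (np.int64(14), np.int64(33), np.int64(-1)), (np.int64(17), np.int64(34), np.int64(-2)), (np.int64(21), np.int64(34), np.int64(-1)), (np.int64(24), np.int64(34), np.int64(-1)), (np.int64(12), np.int64(33), np.int64(59)), (np.int64(13), np.int64(33), np.int64(65)), (np.int64(14), np.int64(33), np.int64(68)), (np.int64(16), np.int64(33), np.int64(70)), (np.int64(18), np.int64(33), np.int64(72)), (np.int64(20), np.int64(33), np.int64(74)), (np.int64(22), np.int64(33), np.int64(75)), (np.int64(24), np.int64(33), np.int64(76)), (np.int64(27), np.int64(33), np.int64(75)), (np.int64(28), np.int64(33), np.int64(77)), (np.int64(31), np.int64(33), np.int64(76)), (np.int64(34), np.int64(33), np.int64(75))]
wrist knob [29.2 33.5 59.2] 5220 0.7733770827772768
```

View pics/c5.png

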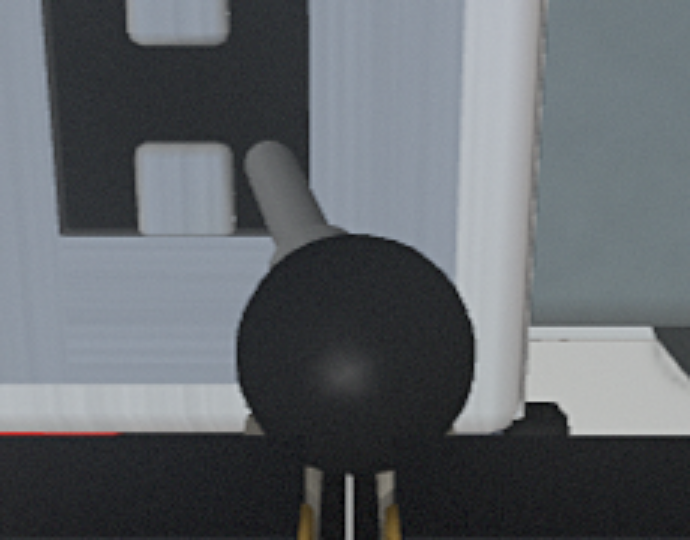

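The lever is moving: knob at x=29 mm, 3.6 N. I'll push another 27 mm to neutral.

{"fn": "send_rows", "kwargs": {"offset": [[5,0,0],[5,0,0],[5,0,0],[4,0,0],[3,0,0],[3,0,0],[2,0,0],[0,0,0],[0,0,0]], "twist": [[0,0,0],[0,0,0],[0,0,0],[0,0,0],[0,0,0],[0,0,0],[0,0,0],[0,0,0],[0,0,0]], "fingers": [0,0,0,0,0,0,0,0,0]}}

```text
time_s: 9.15
position: [0.6397, 0.1179, 0.2139]
tcp_rot: [-3.141, -0.0, 2.975]
ft_force: [2.2, 1.1, 0.8]
finger_gap: 0.003
grip_force: 1.2
```

Run:
```python
from h import *
st(); kn('wrist','w4',[2,33,66])
```

```text
t 9.15 tcp rel gate mm [26.7 32.3  6.9] rpy [-3.14135610e+00 -4.75504864e-04  2.97514152e+00] F [1.9 1.4 0.8] gap 0.002663637299722991
wrist knob [ 1.8 34.3 62.1] 5321 0.6833647847643876
```

{"fn": "send_rows", "kwargs": {"offset": [[-15,0,0],[-15,0,0],[0,0,0],[0,18,0],[0,18,0],[0,17,0],[0,0,0],[0,0,0],[18,0,0],[18,0,0],[19,0,0],[0,0,0],[0,0,0],[0,-5,0],[0,-5,0],[0,-5,0],[0,-5,0],[0,0,0],[0,0,0]], "twist": [[0,0,0],[0,0,0],[0,0,0],[0,0,0],[0,0,0],[0,0,0],[0,0,0],[0,0,0],[0,0,0],[0,0,0],[0,0,0],[0,0,0],[0,0,0],[0,0,0],[0,0,0],[0,0,0],[0,0,0],[0,0,0],[0,0,0]], "fingers": [0,0,0,0,0,0,0,0,0,0,0,0,0,0,0,0,0,0,0]}}

```text
time_s: 11.58
position: [0.6208, 0.1547, 0.2143]
tcp_rot: [3.141, 0.0, 2.975]
ft_force: [0.3, 1.0, 1.9]
finger_gap: 0.005
grip_force: 0.9
```

Run:
```python
from h import *
st(); kn('wrist','w5',[2,30,64])
```

```text
t 11.575 tcp rel gate mm [ 1.9 65.4  7.3] rpy [3.14142917e+00 3.76813772e-04 2.97524991e+00] F [0.1 1.  1.9] gap 0.0045542244313552345
wrist knob [ 1.1 31.6 60.6] 391 0.4920000995730329
```

Contact has just been made in y. I'll push across about 34 mm and check the alignment.

{"fn": "send_rows", "kwargs": {"offset": [[0,-5,0],[0,-5,0],[0,-5,0],[0,-5,0],[0,-5,0],[0,-5,0],[0,-4,0],[0,0,0],[0,0,0]], "twist": [[0,0,0],[0,0,0],[0,0,0],[0,0,0],[0,0,0],[0,0,0],[0,0,0],[0,0,0],[0,0,0]], "fingers": [0,0,0,0,0,0,0,0,0]}}

```text
time_s: 12.75
position: [0.6144, 0.1205, 0.2134]
tcp_rot: [-3.14, -0.002, 2.975]
ft_force: [0.4, 1.7, -0.1]
finger_gap: 0.004
grip_force: 0.1
```

Run:
```python
from h import *
st(); kn('wrist','w6',[2,-3,66]); kn('scene','s6',[2,-3,66])
```

```text
t 12.75 tcp rel gate mm [ 1.3 30.7  6.4] rpy [-3.14038316e+00 -1.52061423e-03  2.97483623e+00] F [ 0.1  1.8 -0.1] gap 0.0044909997186804475
wrist knob [-0.1 -4.4 57.5] 232 0.9706429991773649
scene knob [-0.  -4.  66.6] 145 1.5777091380151798
```

{"fn": "send_rows", "kwargs": {"offset": [[0,-5,0],[0,-5,0],[0,-5,0],[0,-5,0],[0,-4,0],[0,-4,0],[0,0,0],[0,0,0]], "twist": [[0,0,0],[0,0,0],[0,0,0],[0,0,0],[0,0,0],[0,0,0],[0,0,0],[0,0,0]], "fingers": [0,0,0,0,0,0,0,0]}}

```text
time_s: 13.85
position: [0.6104, 0.093, 0.2143]
tcp_rot: [-3.141, 0.0, 2.975]
ft_force: [-1.0, 0.8, -0.8]
finger_gap: 0.007
grip_force: 0.0
```

Run:
```python
from h import *
st(); kn('wrist','w7',[0,-32,62]); kn('scene','s7',[0,-32,62])
```

```text
t 13.85 tcp rel gate mm [2.  2.9 7.3] rpy [-3.14087691e+00  1.41613508e-04  2.97506386e+00] F [-1.1  0.6 -0.8] gap 0.007163051833569347
wrist knob [ -0.4 -30.5  55.7] 548 1.1785696434765285
scene knob [  0.1 -30.9  63.2] 159 1.4149138317131915
```

{"fn": "send_rows", "kwargs": {"offset": [[0,12,0],[0,0,0],[-15,0,0],[-14,0,0],[-14,0,0],[0,0,0],[0,0,0],[0,-16,0],[0,-15,0],[0,-15,0],[0,0,0],[0,0,0],[6,0,0],[6,0,0],[6,0,0],[6,0,0],[6,0,0],[5,0,0],[0,0,0],[0,0,0]], "twist": [[0,0,0],[0,0,0],[0,0,0],[0,0,0],[0,0,0],[0,0,0],[0,0,0],[0,0,0],[0,0,0],[0,0,0],[0,0,0],[0,0,0],[0,0,0],[0,0,0],[0,0,0],[0,0,0],[0,0,0],[0,0,0],[0,0,0],[0,0,0]], "fingers": [0,0,0,0,0,0,0,0,0,0,0,0,0,0,0,0,0,0,0,0]}}

```text
time_s: 16.45
position: [0.6125, 0.0587, 0.2139]
tcp_rot: [-3.142, -0.0, 2.975]
ft_force: [1.2, 0.1, 0.3]
finger_gap: 0.009
grip_force: 0.8
```

Run:
```python
from h import *
s=st(); x=(F@(s['position']-G)*1000)[0]
kn('wrist','w8',[x-25,-32,62])
```

```text
t 16.45 tcp rel gate mm [  9.7 -30.6   6.9] rpy [-3.14153588e+00 -4.45913276e-04  2.97521690e+00] F [1.2 0.3 0.3] gap 0.00930933044700006
wrist knob [-15.1 -30.5  61.6] 5296 0.7091343289642352
```

{"fn": "send_rows", "kwargs": {"offset": [[5,0,0],[5,0,0],[5,0,0],[4,0,0],[3,0,0],[2,0,0],[1,0,0],[0,0,0],[0,0,0]], "twist": [[0,0,0],[0,0,0],[0,0,0],[0,0,0],[0,0,0],[0,0,0],[0,0,0],[0,0,0],[0,0,0]], "fingers": [0,0,0,0,0,0,0,0,0]}}

```text
time_s: 17.62
position: [0.5888, 0.0628, 0.2141]
tcp_rot: [3.141, 0.001, 2.975]
ft_force: [6.9, -0.0, -3.6]
finger_gap: 0.002
grip_force: 3.3
```

Run:
```python
from h import *
s=st(); x=(F@(s['position']-G)*1000)[0]
kn('wrist','w9',[x-25,-32,58])
```

```text
t 17.625 tcp rel gate mm [-14.3 -30.5   7.1] rpy [3.14126746e+00 1.37184893e-03 2.97515595e+00] F [ 6.8  1.1 -3.6] gap 0.002397272642575564
wrist knob [-39.  -29.4  57.1] 5183 0.8434250794637397
```

{"fn": "send_rows", "kwargs": {"offset": [[1,0,0],[1,0,0],[0,0,0],[0,0,0]], "twist": [[0,0,0],[0,0,0],[0,0,0],[0,0,0]], "fingers": [0,0,0,0]}}

```text
time_s: 18.18
position: [0.588, 0.0631, 0.2141]
tcp_rot: [3.141, 0.003, 2.975]
ft_force: [11.4, -2.1, -7.9]
finger_gap: 0.004
grip_force: 5.9
```

{"fn": "send_rows", "kwargs": {"offset": [[1,0,0],[1,0,0],[0,0,0],[0,0,0]], "twist": [[0,0,0],[0,0,0],[0,0,0],[0,0,0]], "fingers": [0,0,0,0]}}

```text
time_s: 18.68
position: [0.5874, 0.0632, 0.2141]
tcp_rot: [3.141, 0.005, 2.975]
ft_force: [17.0, -3.5, -11.4]
finger_gap: 0.006
grip_force: 8.7
```

{"fn": "send_rows", "kwargs": {"offset": [[-12,0,0],[-20,0,0],[-20,0,0],[0,0,0],[0,0,-40],[0,0,-40],[0,0,-40],[0,0,0],[0,0,0],[0,0,0]], "twist": [[0,0,0],[0,0,0],[0,0,0],[0,0,0],[0,0,0],[0,0,0],[0,0,0],[0,0,0],[0,0,0],[0,0,0]], "fingers": [0,0,0,0,0,0,0,0,0,0]}}

```text
time_s: 19.92
position: [0.6345, 0.0548, 0.3329]
tcp_rot: [-3.141, -0.002, 2.975]
ft_force: [0.2, -0.4, 0.0]
finger_gap: 0.008
grip_force: 0.0
```

Run:
```python
from h import *
s=st(); kn('wrist','w10',[-41,-31,57]); print(np.abs(s['joint_velocities']).max())
p=cv2.imread('pics/w10.png'); cv2.imwrite('pics/c10.png',p)
```

```text
t 19.925 tcp rel gate mm [ 32.1 -30.8 125.9] rpy [-3.14076075e+00 -2.12349682e-03  2.97529252e+00] F [ 0.3 -0.3  0. ] gap 0.007500627201652921
wrist knob [-40.7 -29.2  56.5] 1793 0.3746185182792133
0.00668001483493866
```

View pics/c10.png

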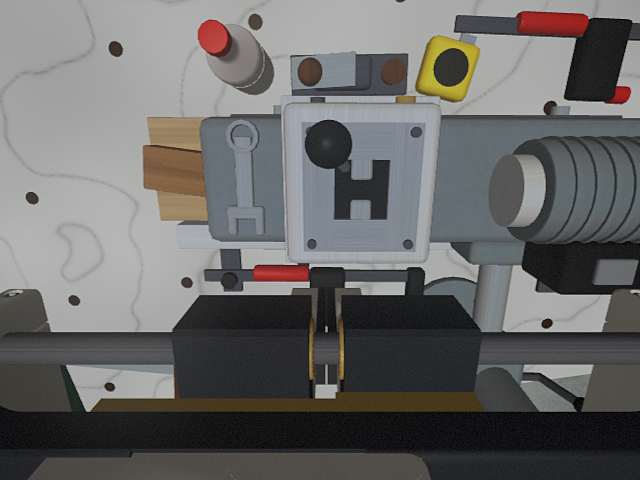

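The knob at (328,144) stands on the robot's side, in the column away from the motor, about 40.7 mm out and home against the stop. The fingers are clear and the other things are undisturbed.

```bash
python3 -c "
from bench import order; print(order.finish_job())"
```

```text
the job is handed in; nothing more can be done
None
```

The lever is fully home in the robot-side slot of the column farther from the motor, about 41 mm from the gate centre and against its stop; the fingers are clear and the job is handed in (no verdict was returned).

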